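# Drop the gate latch of the bottle locker into its keeper

## Task

Shut the small iron gate of the brick bottle locker and latch it: by the brass ball knob, lift the latch bar over the lip of the brass keeper, bring the gate in against its spring buffer, and let the bar down fully into the keeper's notch, then let go. The notch is clamped a little further in or out each time, so feel for it gently and never ram or lean hard on the keeper; leave the other things on the table alone.

Things in the scene. Friction and masses are not known exactly. Their poses are not given: they have to be found in the camera images.
- locker: Brick bottle locker, fixed, 364 mm wide, 337 deep, 180 high: two brick piers 50 mm wide, lying bottles between. Origin on the table at the middle of its front; +x points into the locker, away from the robot, +y to the gate's hinge side (left as the robot sees it). Nothing of locker or gate is above 180 mm but the knob (and the bar when lifted).
- hinge (a point): Point on the gate's vertical hinge line, at table height: (0, 128, 0) mm in the locker frame. Light friction: the gate stays where it is left, off the buffer.
- gate (a joint): Angle of the barred iron gate (250 mm wide, 170 high, 10 thick, 1.3 kg) about its hinge: 0 nominally shut, growing as its free edge swings out towards the robot (-x of the locker); starts 0.3 to 0.55 rad open; can go to -0.07.
- buffer (a joint): How far the rubber-tipped spring buffer is pressed in (m). It is about 250 N/m, stands behind the gate near its free edge, 228 mm from the hinge, meets the gate from about 0.09 rad on and pushes it out with about 5 N at gate 0: an unlatched gate springs back out.
- latch (a joint): Angle of the steel latch bar about its pivot on the gate: 0 level and lowest, resting on its own stop; grows to 0.9 rad as the free end is lifted. It falls by its own weight (0.28 kg). Bar 10 mm thick, 16 high, reaching 170 mm from the pivot towards the free edge, past the gate and over the keeper.
- pivot (a point): Pivot of the latch bar on the gate, on the bar's centre line: 128 mm from the hinge line along the gate, 25 mm in front of the gate's middle plane (which holds the hinge line), 155 mm above the table.
- knob (a point): Centre of the brass ball knob (28 mm diameter) on a 10 mm stem standing up from the bar: 100 mm from the pivot along the bar, 55 mm above its centre line (210 mm above the table when the bar is down; lifted, it moves on an arc about the pivot). Take it from above with the fingers on any two opposite sides; it can turn between them.
- bar_end (a point): Point on the bar's centre line 150 mm from the pivot: the part that goes into the keeper's notch.
- keeper: Red bracket on the front of the right-hand (-y) pier, fixed; origin at (-25, -150, 143) mm in the locker frame. It carries the brass strike with the notch. Its screws stand 15 N.
- notch_nominal (a point): Middle of the notch's floor if the brass strike stood centred; it is clamped up to 12 mm nearer or deeper (locker x), not measured. Strike 30 mm long along y, a notched block: front lip 18 mm thick and back wall 16 mm thick, both with flat tops at height 169 mm, 22 mm above the lowered bar's underside; notch between them 13 mm wide. The lowered bar clears the notch's floor by 4 mm.
- dark_bottle: Brown wine bottle, standing, 76 mm wide, 290 mm high; origin under its base. Leave alone.
- green_bottle: Green wine bottle, standing, 74 mm wide, 270 mm high; origin under its base. Leave alone.
- tasting_cup: Steel tasting bowl, 80 mm wide, 50 mm high; origin under its base. Leave alone.
- padlock: Brass padlock, body 50 x 44 x 22 mm, lying in front of the right pier, off the gate's path; origin under its centre. Leave alone.
- cork_jar: Jar of corks, 84 mm wide, 100 mm high; origin under its base. Leave alone.
- cellar_book: Thick red book, 156 x 216 x 26 mm, lying flat; origin under its centre. Leave alone.

How it is judged:
By the outcome, as a careful person would: the job done as asked, in the order asked, and still so for the second after the job is handed in, with the robot touching nothing.
It also fails if it takes over 67 s, if anything falls off the work surface, if the arm or the gripper's body presses on something with over 40 N, if the wrist force passes 120 N, or if a joint passes its speed limit or range.

## Robot

A 6-joint arm with a two-finger parallel gripper is mounted at the origin on the work surface. World frame = base frame: x ahead of the robot, y to its left, z up, the work surface at z = 0. Lengths are in m, angles in rad, forces in N, time in s.
With the tool pointing down it reaches from about 0.325 to 1 m from the base axis. Payload 5.1 kg.
Tool frame: the origin (TCP) lies at the centre of the arm's flange, where the gripper is bolted on; the fingertips stand 173 mm ahead of it and the grasp point (between the pads) lies 155 mm ahead of it; x points along the fingers, y is the direction in which the jaws open and shut, and the axes are right-handed (so a half turn about x gives the same grasp; the last joint's range is limited). The gripper opens to 85 mm and grips with 20 to 120 N. Pads are 22 mm wide; open, the fingers measure 114 mm over their backs; the gripper's body (76 mm by 85 mm) begins 54 mm behind the grasp point. The pads swing forward as they close: fully open they stand 13 mm farther back than shut.
Start: joints at [1.159, 0.124, 1.65, -0, 1.367, -0.083], TCP at [0.21, 0.615, 0.405] pointing down, gripper open.
Joint ranges: [-2.61, 2.61], [-1.02, 2.33], [0.03, 2.71], [-1.35, 4.49], [0.32, 2.68], [-2.91, 2.91]. Speed limits (rad/s): [2.57, 2.57, 3.14, 3.14, 3.14, 3.14].

## Interface

Orientations are given as a rotation vector (axis times angle).
In Python, from station import env gives the robot as it stands.
- The arm moves only by the tool carry_out, never from a script. Its argument "steps" is a list of rows, each an object of numbers: "rx", "ry", "rz": the turn, a rotation vector about the tool's x, y, z in units of 5 degrees (1.0 is 5 degrees); "dx", "dy", "dz": the shift along the tool's x, y, z in units of 3 cm (1.0 is 3 cm); "grip": the finger opening in mm, from 0 to 85.4. A call has 1 to 20 rows; each row shifts and turns the commanded pose from where the row before left it, along the tool's axes as they then stand; what a row does not reach is not made up. A row lasts 1/8 s, in which the tool goes at most 62.5 mm and 10.7 degrees, less where a joint would pass 70% of its speed; a pose out of reach is approached as far as the arm can. A call with a number of a shift or a turn outside -1 to 1 is refused whole. A call with a gripper value outside its range is refused whole. The fingers move at their own pace and stop on an object; "force" is the grip in N (left out, the last holds). Time passes only in rows, so rows that do not move let the fingers close. It gives the time, the measured TCP pose, the force and the opening at its end, in the units of the state.
- env.state(): the state, without advancing time (a new reading comes with each control period).
- env.snapshot(name): name is "scene" or "side" or "wrist"; returns the picture (480x640x3 uint8, red, green, blue); there is no depth.
- env.camera_model(name): a dict with "camera_matrix" (3x3 intrinsics, pixels), "k1" (the pictures are not rectified: a ray, as slopes to the right and down, at radius r is drawn at 1 + k1 r^2 times it, then the intrinsics apply), "rvec" (rotation vector, rad) and "tvec" (3), from world to camera coordinates, as OpenCV has them; the wrist camera has in their place "hand_eye" (4x4, takes a point from camera to tool coordinates, whose origin is the TCP and whose axes are the tool frame's). Camera axes: x right, y down, z forward; pixel columns grow to the right and rows downward; lengths in m; the calibration is good to about 2 mm. A picture is of the moment at which its call begins: read the wrist's pose just before it. camera_model takes no time and is no camera call.
- env.hand_in(): hands the job in, once; it reports no verdict.
The state is a dict: "t": time; "qpos": joint angles; "qvel": joint speeds; "tau": joint torques, N m; "eef_pos": TCP position; "tcp_rot": TCP orientation; "ft_force": force on the tool from outside, world axes, zero at the start; "wrist_torque": the same for the moment, N m; "gripper_width": finger opening in m.
Only numpy, scipy, OpenCV 4.12 (cv2) and the standard library are available. Lean on these libraries where they do the work, as an engineer would, in place of code of your own. Each camera call takes 0.05 s, during which the arm holds its last target. There are 200 camera calls.

## Working session

There is one attempt and no reset: what is moved stays moved. The work goes in short steps, Python scripts to look and compute and a tool call to move; the robot and the scene stay as the last step left them, time stands still between calls to the robot, and variables do not carry over. Pictures are saved under pics/ and viewed, about 8 in all and at most 12, crops included, and the job is handed in when it is done.

Besides the shell and the picture viewer there is one more tool, called after "Request:" as name(argument=value, ...), one argument or row to a line, values as JSON. carry_out: Moves the arm, as the interface text tells. Its arguments: {"type":"object","properties":{"steps":{"type":"array"},"force":{"type":"number"}},"required":["steps"]}

```bash
mkdir -p pics; ls
python3 - <<'E'
from station import env
import cv2
print(env.state())
for n in("scene","side"):
    im=env.snapshot(n); cv2.imwrite(f"pics/{n}0.png",im[:,:,::-1]); print(n,env.camera_model(n))
print(env.camera_model("wrist"))
E
```

```text
pics
{'t': 0.0, 'qpos': array([ 1.15940560e+00,  1.24505167e-01,  1.65169243e+00,  8.27325298e-06,
        1.36747281e+00, -8.25777130e-02]), 'qvel': array([-0.00037205,  0.00053549, -0.000758  , -0.0004624 , -0.0007923 ,
       -0.00110522]), 'tau': array([ 9.84343642e-04, -4.23612928e+01, -3.65453017e+01,  2.27313421e-05,
        6.91513473e-03,  9.94447362e-06]), 'eef_pos': array([0.20980961, 0.61494045, 0.4034417 ]), 'tcp_rot': array([ 0.25647152,  1.55586627, -0.25964502]), 'ft_force': array([ 0.53003123, -0.0096811 ,  0.78620892]), 'wrist_torque': array([0.00919693, 0.02504091, 0.03067453]), 'gripper_width': 0.08567795462869392}
scene {'camera_matrix': array([[501.89575896,   0.        , 315.66829006],
       [  0.        , 501.89575896, 240.70367618],
       [  0.        ,   0.        ,   1.        ]]), 'k1': -0.11873038270773227, 'rvec': array([ 2.23626978,  0.05353344, -0.02006748]), 'tvec': array([-0.4843378 ,  0.06988218,  1.30498419])}
side {'camera_matrix': array([[579.62433115,   0.        , 327.46606288],
       [  0.        , 579.62433115, 226.66883438],
       [  0.        ,   0.        ,   1.        ]]), 'k1': -0.17426216610641632, 'rvec': array([ 2.47074316, -0.19968392,  0.0501155 ]), 'tvec': array([-0.49426003,  0.09975965,  1.65705934])}
{'camera_matrix': array([[410.57247875,   0.        , 321.6517115 ],
       [  0.        , 410.57247875, 235.6277717 ],
       [  0.        ,   0.        ,   1.        ]]), 'k1': -0.07484906519780674, 'hand_eye': array([[ 7.40919103e-04, -3.18454923e-01,  9.47937716e-01,
         3.12938889e-02],
       [ 9.99999724e-01,  2.84684466e-04, -6.85973053e-04,
         8.32404971e-05],
       [-5.14116468e-05,  9.47937963e-01,  3.18455046e-01,
        -8.10134550e-02],
       [ 0.00000000e+00,  0.00000000e+00,  0.00000000e+00,
         1.00000000e+00]])}
```

View pics/scene0.png

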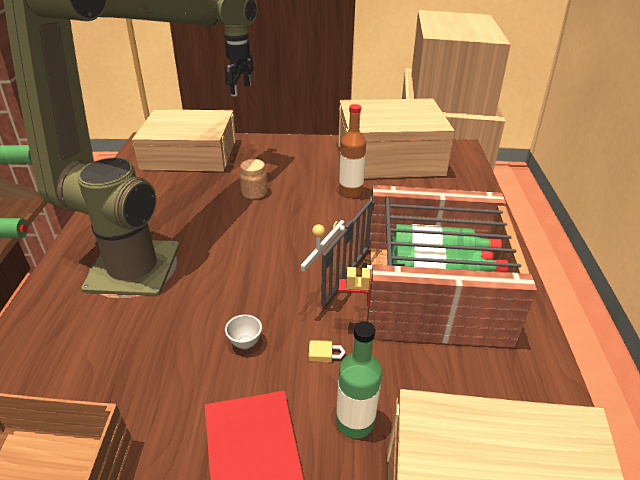

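View pics/side0.png

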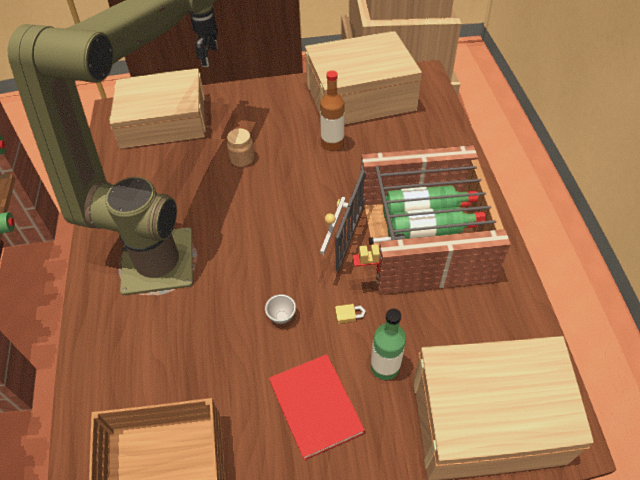

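The scene picture shows the locker at the right, the gate ajar with the knob near (318,231), and the keeper near (357,280). In the side picture the knob is near (330,218) and the keeper near (367,255). I'll enlarge both views.

```bash
cat > h.py <<'E'
import numpy as np, cv2
from scipy.spatial.transform import Rotation as Ro
from station import env
def und(m,px):
    K=m["camera_matrix"]; 
    return cv2.undistortPoints(np.array([[px]],float),K,np.array([m["k1"],0,0,0.]))[0,0]
def ray(n,px,st=None):
    m=env.camera_model(n); u=und(m,px); d=np.array([u[0],u[1],1.])
    if n=="wrist":
        T=np.eye(4); T[:3,:3]=Ro.from_rotvec(st["tcp_rot"]).as_matrix(); T[:3,3]=st["eef_pos"]; T=T@m["hand_eye"]
        return T[:3,3],T[:3,:3]@d
    R=cv2.Rodrigues(m["rvec"])[0]; return -R.T@m["tvec"],R.T@d
def onz(n,px,z,st=None):
    o,d=ray(n,px,st); return o+d*(z-o[2])/d[2]
def tri(rays):
    A=0;b=0
    for o,d in rays:
        d=d/np.linalg.norm(d);P=np.eye(3)-np.outer(d,d);A=A+P;b=b+P@o
    x=np.linalg.solve(A,b); return x,[np.linalg.norm(np.cross(x-o,d/np.linalg.norm(d))) for o,d in rays]
def proj(n,X,st=None):
    m=env.camera_model(n)
    if n=="wrist":
        T=np.eye(4); T[:3,:3]=Ro.from_rotvec(st["tcp_rot"]).as_matrix(); T[:3,3]=st["eef_pos"]; T=np.linalg.inv(T@m["hand_eye"])
        rv,tv=cv2.Rodrigues(T[:3,:3])[0],T[:3,3]
    else: rv,tv=m["rvec"],m["tvec"]
    return cv2.projectPoints(np.array(X,float).reshape(-1,3),rv,tv,m["camera_matrix"],np.array([m["k1"],0,0,0.]))[0][:,0]
E
python3 - <<'E'
import cv2,numpy as np
a=cv2.imread("pics/scene0.png")[180:360,290:540]; b=cv2.imread("pics/side0.png")[140:300,310:520]
a=cv2.resize(a,None,fx=3.2,fy=3.2,interpolation=2)
b=cv2.resize(b,None,fx=3.8,fy=3.8,interpolation=2)
cv2.imwrite("pics/a.png",a);cv2.imwrite("pics/b.png",b)
E
```

```text
(no output)
```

View pics/a.png

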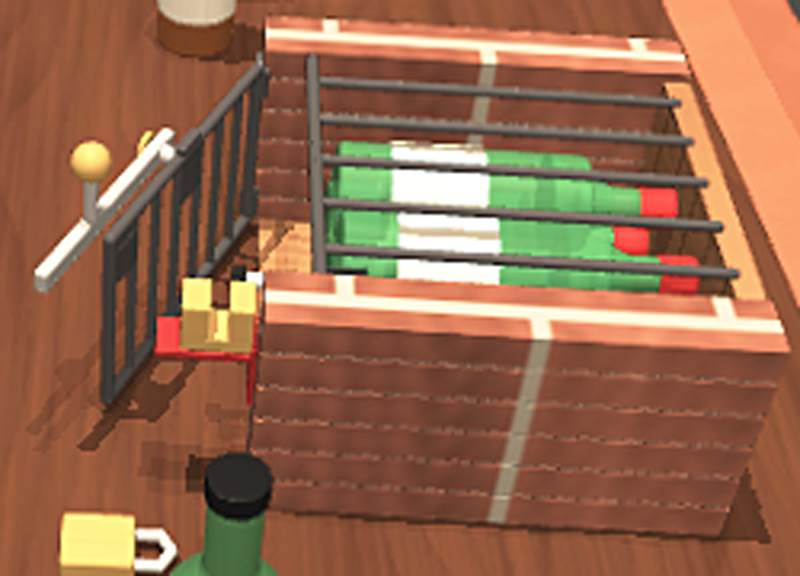

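View pics/b.png

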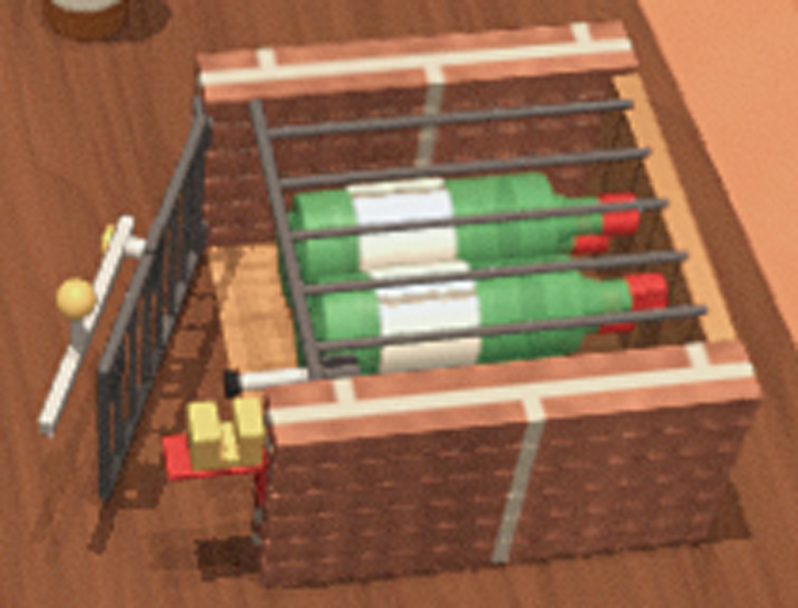

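The enlarged views show the locker's top corners, the knob and the strike clearly: scene-crop knob (91,160) with notch gap 210–233, side-crop knob (76,298) with gap 218–236.

Run:
```python
from h import *
from scipy.optimize import least_squares
S=lambda u,v:(290+(u+.5)/3.2-.5,180+(v+.5)/3.2-.5); D=lambda u,v:(310+(u+.5)/3.8-.5,140+(v+.5)/3.8-.5)
x,r=tri([ray("scene",S(91,160)),ray("side",D(76,298))]); print("knob",x,r)
C={(0,.182):(S(266,18),D(198,57)),(0,.132):(S(266,48),D(205,98)),(0,-.182):(S(262,318),D(280,442)),(0,-.132):(S(265,278),D(270,400)),
(.337,-.182):(S(783,348),D(758,395)),(.337,.182):(S(682,42),D(622,25))}
L=[];W=[]
for k,(a,b) in C.items():
    p,q=onz("scene",a,.18),onz("side",b,.18); t,_=tri([ray("scene",a),ray("side",b)]); print(k,p[:2].round(4),q[:2].round(4),t.round(4))
    L+=[k,k];W+=[p[:2],q[:2]]
L=np.array(L);W=np.array(W)
f=lambda s:np.c_[s[0]+np.cos(s[2])*L[:,0]-np.sin(s[2])*L[:,1],s[1]+np.sin(s[2])*L[:,0]+np.cos(s[2])*L[:,1]]
s=least_squares(lambda s:(f(s)-W).ravel(),[.6,0,0],loss="soft_l1",f_scale=.003).x
print(s,(f(s)-W).round(4).tolist())
def loc(p): d=p[:2]-s[:2];c,n=np.cos(s[2]),np.sin(s[2]);return np.array([c*d[0]+n*d[1],-n*d[0]+c*d[1],*p[2:]])
k=loc(x);print("knob loc",k); v=k[:2]-[0,.128]
# knob local along gate 228, 25 in front
print("gate ang", np.arctan2(-v[0],-v[1])-np.arctan2(.025,.228),np.hypot(*v),np.hypot(.025,.228))
for nm,a in(("lipfront",S(182,292)),("lipback",S(211,292)),("wallfront",S(232,293)),("wallback",S(258,293))): print(nm,loc(onz("scene",a,.169)))
for nm,a in(("lipfront",D(190,418)),("lipback",D(218,417)),("wallfront",D(236,416)),("wallback",D(263,415))): print(nm,loc(onz("side",a,.169)))
np.save("loc.npy",s)
```

```text
knob [ 0.49357398 -0.09746682  0.21543093] [np.float64(3.5354771339163854e-05), np.float64(3.535477133926328e-05)]
(0, 0.182) [0.6246 0.1472] [0.6256 0.1463] [0.6247 0.1439 0.1822]
(0, 0.132) [0.6226 0.1027] [0.6224 0.1032] [0.6226 0.104  0.1791]
(0, -0.182) [ 0.6063 -0.2101] [ 0.6102 -0.211 ] [ 0.6072 -0.2159  0.1862]
(0, -0.132) [ 0.6098 -0.1716] [ 0.6109 -0.1765] [ 0.6085 -0.1844  0.1912]
(0.337, -0.182) [ 0.9356 -0.2239] [ 0.9374 -0.2281] [ 0.931  -0.2347  0.1901]
(0.337, 0.182) [0.9593 0.1326] [0.9564 0.1281] [0.954  0.1219 0.1866]
[ 0.61512622 -0.03208734 -0.04842368] [[-0.0006, 0.0025], [-0.0016, 0.0034], [-0.001, -0.003], [-0.0009, -0.0034], [0.0, -0.0038], [-0.0039, -0.0029], [-0.0011, 0.0077], [-0.0022, 0.0126], [0.0073, -0.0062], [0.0056, -0.0021], [0.0013, 0.0008], [0.0042, 0.0052]]
knob loc [-0.11824508 -0.07118656  0.21543093]
gate ang 0.4265169691959105 0.23164020054607262 0.22936651891677654
lipfront [-0.05162374 -0.14604093  0.169     ]
lipback [-0.03280911 -0.14420018  0.169     ]
wallfront [-0.01914866 -0.1438521   0.169     ]
wallback [-0.00225591 -0.142211    0.169     ]
lipfront [-0.05057783 -0.14492993  0.169     ]
lipback [-0.03193714 -0.14633221  0.169     ]
wallfront [-0.01989794 -0.14694679  0.169     ]
wallback [-0.00188196 -0.14827931  0.169     ]
```

```bash
cat >> h.py <<'E'
def plan(target,ty,st=None):
    """turn about tool x (units) to bring tool y to +-ty, then shift in turned tool axes (units)"""
    st=st or env.state(); R=Ro.from_rotvec(st["tcp_rot"]).as_matrix()
    tx=np.array([0,0,-1.]);ty=np.array([*ty[:2],0]);ty/=np.linalg.norm(ty)
    for sg in(1,-1):
        y=sg*ty;Rt=np.c_[tx,y,np.cross(tx,y)]
        rv=Ro.from_matrix(R.T@Rt).as_rotvec()
        print("turn deg",np.degrees(rv).round(2),"units",(np.degrees(rv)/5).round(2),"shift units",(Rt.T@(np.array(target)-st["eef_pos"])/.03).round(3))
E
python3 - <<'E'
from h import *
s=np.load("loc.npy"); th=.4265
print("knob@.21",onz("scene",(290+91.5/3.2-.5,180+160.5/3.2-.5),.21),onz("side",(310+76.5/3.8-.5,140+298.5/3.8-.5),.21))
n=np.array([-np.cos(th),np.sin(th)]); c,q=np.cos(s[2]),np.sin(s[2]); n=[c*n[0]-q*n[1],q*n[0]+c*n[1]]; print(n)
R=Ro.from_rotvec(env.state()["tcp_rot"]).as_matrix(); print(R.round(3))
plan([.492,-.097,.48],n)
print("dark",onz("side",(333,145),0),"green",onz("side",(387,372),0))
E
```

```text
knob@.21 [ 0.4933413  -0.09021247  0.21      ] [ 0.4941767  -0.09315623  0.21      ]
[np.float64(-0.8893276232442622), np.float64(0.45727057475275135)]
[[-0.001  0.323  0.946]
 [-0.002  0.946 -0.323]
 [-1.    -0.002 -0.   ]]
turn deg [-8.163e+01 -8.000e-02  8.000e-02] units [-16.33  -0.02   0.02] shift units [ -2.548 -19.217 -16.804]
turn deg [9.837e+01 9.000e-02 9.000e-02] units [19.67  0.02  0.02] shift units [-2.548 19.217 16.804]
dark [0.57985608 0.38369653 0.        ] green [ 0.5824757  -0.44025362  0.        ]
```

Request:
carry_out(
  steps=[
    {"rx": 0.98, "dx": -0.13},
    {"rx": 0.98, "dx": -0.13},
    {"rx": 0.98, "dx": -0.13},
    {"rx": 0.98, "dx": -0.13},
    {"rx": 0.98, "dx": -0.13},
    {"rx": 0.98, "dx": -0.13},
    {"rx": 0.98, "dx": -0.13},
    {"rx": 0.98, "dx": -0.13},
    {"rx": 0.98, "dx": -0.13},
    {"rx": 0.98, "dx": -0.13},
    {"rx": 0.98, "dx": -0.13},
    {"rx": 0.98, "dx": -0.13},
    {"rx": 0.98, "dx": -0.13},
    {"rx": 0.98, "dx": -0.13},
    {"rx": 0.98, "dx": -0.13},
    {"rx": 0.98, "dx": -0.13},
    {"rx": 0.98, "dx": -0.13},
    {"rx": 0.98, "dx": -0.13},
    {"rx": 0.98, "dx": -0.13},
    {"rx": 0.98, "dx": -0.13},
  ],
)

```text
schema error: expected keys rx, ry, rz, dx, dy, dz, grip
```

Request:
carry_out(
  steps=[
    {"dy": 0.96, "dz": 0.84},
    {"dy": 0.96, "dz": 0.84},
    {"dy": 0.96, "dz": 0.84},
    {"dy": 0.96, "dz": 0.84},
    {"dy": 0.96, "dz": 0.84},
    {"dy": 0.96, "dz": 0.84},
    {"dy": 0.96, "dz": 0.84},
    {"dy": 0.96, "dz": 0.84},
    {"dy": 0.96, "dz": 0.84},
    {"dy": 0.96, "dz": 0.84},
    {"dy": 0.96, "dz": 0.84},
    {"dy": 0.96, "dz": 0.84},
    {"dy": 0.96, "dz": 0.84},
    {"dy": 0.96, "dz": 0.84},
    {"dy": 0.96, "dz": 0.84},
    {"dy": 0.96, "dz": 0.84},
    {"dy": 0.96, "dz": 0.84},
    {"dy": 0.96, "dz": 0.84},
    {"dy": 0.96, "dz": 0.84},
    {"dy": 0.96, "dz": 0.84},
  ],
)

```text
schema error: expected keys rx, ry, rz, dx, dy, dz, grip
```

Run:
```python
from h import *
st=env.state(); print(st["t"],st["eef_pos"],st["qpos"],st["ft_force"])
cv2.imwrite("pics/w1.png",env.snapshot("wrist")[:,:,::-1])
import json; json.dump({k:np.array(v).tolist() for k,v in st.items()},open("st1.json","w"))
print(proj("wrist",[[.4935,-.093,.21]],st))
```

```text
0.1 [0.20982047 0.61496085 0.40355689] [ 1.15940778e+00  1.24449424e-01  1.65155870e+00 -2.37825239e-05
  1.36749942e+00 -8.26027043e-02] [-0.51837939 -0.21586148  0.47824825]
[[-114.05498799  609.3678036 ]]
```

View pics/w1.png

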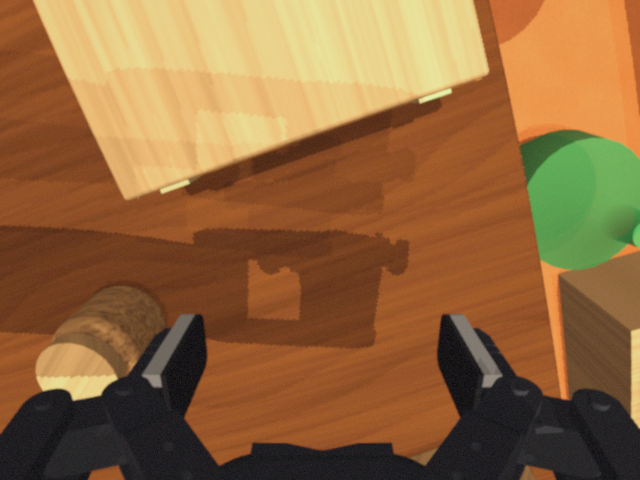

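The moves were refused because every row needs all the keys, so that wrist picture only shows the start view (cork jar lower left, fingers at the bottom). I'll resend with full rows.

Request:
carry_out(
  steps=[
    {"rx": 0.98, "ry": 0, "rz": 0, "dx": -0.13, "dy": 0, "dz": 0, "grip": 85},
    {"rx": 0.98, "ry": 0, "rz": 0, "dx": -0.13, "dy": 0, "dz": 0, "grip": 85},
    {"rx": 0.98, "ry": 0, "rz": 0, "dx": -0.13, "dy": 0, "dz": 0, "grip": 85},
    {"rx": 0.98, "ry": 0, "rz": 0, "dx": -0.13, "dy": 0, "dz": 0, "grip": 85},
    {"rx": 0.98, "ry": 0, "rz": 0, "dx": -0.13, "dy": 0, "dz": 0, "grip": 85},
    {"rx": 0.98, "ry": 0, "rz": 0, "dx": -0.13, "dy": 0, "dz": 0, "grip": 85},
    {"rx": 0.98, "ry": 0, "rz": 0, "dx": -0.13, "dy": 0, "dz": 0, "grip": 85},
    {"rx": 0.98, "ry": 0, "rz": 0, "dx": -0.13, "dy": 0, "dz": 0, "grip": 85},
    {"rx": 0.98, "ry": 0, "rz": 0, "dx": -0.13, "dy": 0, "dz": 0, "grip": 85},
    {"rx": 0.98, "ry": 0, "rz": 0, "dx": -0.13, "dy": 0, "dz": 0, "grip": 85},
    {"rx": 0.98, "ry": 0, "rz": 0, "dx": -0.13, "dy": 0, "dz": 0, "grip": 85},
    {"rx": 0.98, "ry": 0, "rz": 0, "dx": -0.13, "dy": 0, "dz": 0, "grip": 85},
    {"rx": 0.98, "ry": 0, "rz": 0, "dx": -0.13, "dy": 0, "dz": 0, "grip": 85},
    {"rx": 0.98, "ry": 0, "rz": 0, "dx": -0.13, "dy": 0, "dz": 0, "grip": 85},
    {"rx": 0.98, "ry": 0, "rz": 0, "dx": -0.13, "dy": 0, "dz": 0, "grip": 85},
    {"rx": 0.98, "ry": 0, "rz": 0, "dx": -0.13, "dy": 0, "dz": 0, "grip": 85},
    {"rx": 0.98, "ry": 0, "rz": 0, "dx": -0.13, "dy": 0, "dz": 0, "grip": 85},
    {"rx": 0.98, "ry": 0, "rz": 0, "dx": -0.13, "dy": 0, "dz": 0, "grip": 85},
    {"rx": 0.98, "ry": 0, "rz": 0, "dx": -0.13, "dy": 0, "dz": 0, "grip": 85},
    {"rx": 0.98, "ry": 0, "rz": 0, "dx": -0.13, "dy": 0, "dz": 0, "grip": 85},
  ],
)

```text
t: 2.65
eef_pos: [0.2099, 0.6151, 0.4823]
tcp_rot: [1.546, 0.948, -1.548]
ft_force: [-0.1, 0.6, 0.8]
gripper_width: 0.0847
```

Run:
```python
from h import *
st=env.state(); print(st["t"],st["eef_pos"],st["qpos"])
plan([.4937,-.092,.48],[-.889,.457],st)
```

```text
2.65 [0.20988875 0.61512092 0.48228085] [ 1.15941276e+00  8.81084218e-02  1.55973377e+00 -4.10564227e-05
  1.49469166e+00  1.63064774e+00]
turn deg [-1.7979e+02  1.0000e-02  8.0000e-02] units [-3.596e+01  0.000e+00  2.000e-02] shift units [  0.076 -19.19  -16.638]
turn deg [ 0.21  0.05 -0.01] units [ 0.04  0.01 -0.  ] shift units [ 0.076 19.19  16.638]
```

Request:
carry_out(
  steps=[
    {"rx": 0, "ry": 0, "rz": 0, "dx": 0, "dy": 0.96, "dz": 0.83, "grip": 85},
    {"rx": 0, "ry": 0, "rz": 0, "dx": 0, "dy": 0.96, "dz": 0.83, "grip": 85},
    {"rx": 0, "ry": 0, "rz": 0, "dx": 0, "dy": 0.96, "dz": 0.83, "grip": 85},
    {"rx": 0, "ry": 0, "rz": 0, "dx": 0, "dy": 0.96, "dz": 0.83, "grip": 85},
    {"rx": 0, "ry": 0, "rz": 0, "dx": 0, "dy": 0.96, "dz": 0.83, "grip": 85},
    {"rx": 0, "ry": 0, "rz": 0, "dx": 0, "dy": 0.96, "dz": 0.83, "grip": 85},
    {"rx": 0, "ry": 0, "rz": 0, "dx": 0, "dy": 0.96, "dz": 0.83, "grip": 85},
    {"rx": 0, "ry": 0, "rz": 0, "dx": 0, "dy": 0.96, "dz": 0.83, "grip": 85},
    {"rx": 0, "ry": 0, "rz": 0, "dx": 0, "dy": 0.96, "dz": 0.83, "grip": 85},
    {"rx": 0, "ry": 0, "rz": 0, "dx": 0, "dy": 0.96, "dz": 0.83, "grip": 85},
    {"rx": 0, "ry": 0, "rz": 0, "dx": 0, "dy": 0.96, "dz": 0.83, "grip": 85},
    {"rx": 0, "ry": 0, "rz": 0, "dx": 0, "dy": 0.96, "dz": 0.83, "grip": 85},
    {"rx": 0, "ry": 0, "rz": 0, "dx": 0, "dy": 0.96, "dz": 0.83, "grip": 85},
    {"rx": 0, "ry": 0, "rz": 0, "dx": 0, "dy": 0.96, "dz": 0.83, "grip": 85},
    {"rx": 0, "ry": 0, "rz": 0, "dx": 0, "dy": 0.96, "dz": 0.83, "grip": 85},
    {"rx": 0, "ry": 0, "rz": 0, "dx": 0, "dy": 0.96, "dz": 0.83, "grip": 85},
    {"rx": 0, "ry": 0, "rz": 0, "dx": 0, "dy": 0.96, "dz": 0.83, "grip": 85},
    {"rx": 0, "ry": 0, "rz": 0, "dx": 0, "dy": 0.96, "dz": 0.83, "grip": 85},
    {"rx": 0, "ry": 0, "rz": 0, "dx": 0, "dy": 0.96, "dz": 0.83, "grip": 85},
    {"rx": 0, "ry": 0, "rz": 0, "dx": 0, "dy": 0.96, "dz": 0.83, "grip": 85},
  ],
)

```text
t: 5.15
eef_pos: [0.4992, -0.0905, 0.4824]
tcp_rot: [1.545, 0.95, -1.546]
ft_force: [0.1, 0.1, 0.2]
gripper_width: 0.0852
```

Run:
```python
from h import *
st=env.state(); print(st["t"],st["eef_pos"],st["qpos"],st["qvel"].round(3))
cv2.imwrite("pics/w2.png",env.snapshot("wrist")[:,:,::-1])
import pickle; pickle.dump(st,open("st2.pkl","wb"))
print(proj("wrist",[[.4935,-.093,.21]],st))
s=np.load("loc.npy")
print("strike corners pred px (x -52,-32,-19,-2 at y -.135,-.165)")
c,q=np.cos(s[2]),np.sin(s[2])
print(proj("wrist",[[s[0]+c*x-q*y,s[1]+q*x+c*y,.169] for x in(-.051,-.0325,-.0195,-.002) for y in (-.135,-.165)],st).round(0).tolist())
```

```text
5.15 [ 0.49923462 -0.0904941   0.48239905] [-2.85179805e-01 -2.34069638e-01  1.86433538e+00  1.03346510e-04
  1.51169497e+00  1.83445939e-01] [-0.491  0.372 -0.302  0.002 -0.07  -0.488]
[[313.9480763 244.420872 ]]
strike corners pred px (x -52,-32,-19,-2 at y -.135,-.165)
[[435.0, 269.0], [447.0, 302.0], [458.0, 260.0], [469.0, 293.0], [474.0, 253.0], [485.0, 287.0], [496.0, 244.0], [507.0, 278.0]]
```

View pics/w2.png

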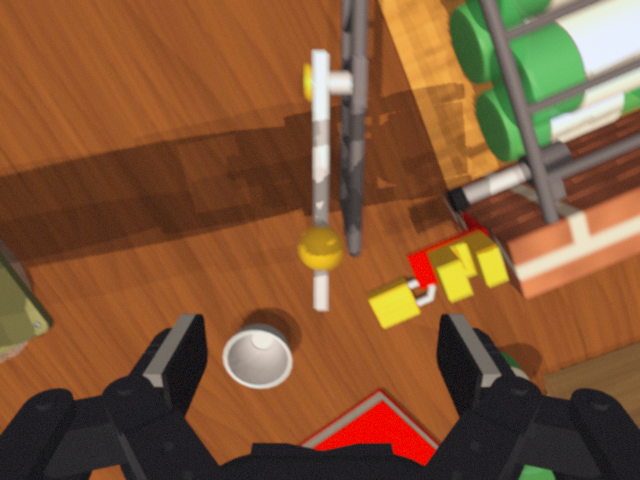

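The wrist view shows the knob at (320,248), the bar running upright in the picture (so the jaws are square to the gate), and the strike at about (430–507, 235–300). The arm was still settling, so I'll re-shoot and measure by colour.

Run:
```python
from h import *
import pickle
env.snapshot("scene")
st=env.state(); im=env.snapshot("wrist"); print(st["t"],st["eef_pos"],np.abs(st["qvel"]).max())
cv2.imwrite("pics/w3.png",im[:,:,::-1]); pickle.dump(st,open("st3.pkl","wb"))
hsv=cv2.cvtColor(im,cv2.COLOR_RGB2HSV); m=cv2.inRange(hsv,(18,150,90),(34,255,255))
n,l,s_,c=cv2.connectedComponentsWithStats(m)
for i in range(1,n):
    if s_[i,4]>60: print(s_[i],c[i].round(1))
crop=im[200:330,280:540][:,:,::-1]
cv2.imwrite("pics/w3c.png",cv2.resize(crop,None,fx=3,fy=3,interpolation=2))
```

```text
5.25 [ 0.49965092 -0.09169118  0.48192614] 0.043673048896802125
[300  60   8  37 258] [303.5  77.7]
[410  77  13  11  83] [416.5  83. ]
[ 295  223   44   43 1521] [316.3 244.3]
[ 426  228   81   71 3362] [465.5 261.4]
[ 366  275   53   52 1697] [391.7 300.9]
```

View pics/w3c.png

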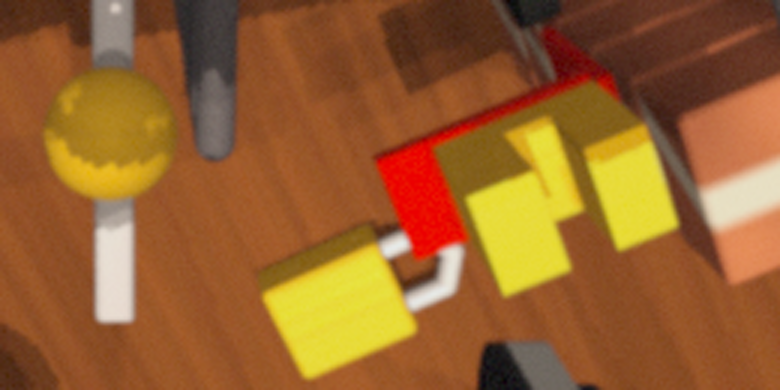

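Run:
```python
from h import *
import pickle
st=pickle.load(open("st3.pkl","rb")); s=np.load("loc.npy")
def loc(p): d=p[:2]-s[:2];c,n=np.cos(s[2]),np.sin(s[2]);return np.array([c*d[0]+n*d[1],-n*d[0]+c*d[1]])
k=onz("wrist",(316.5,244.2),.21,st); print("knob",k, loc(k))
v=loc(k)-[0,.128]; print("ang",np.arctan2(-v[0],-v[1])-np.arctan2(.025,.228),np.hypot(*v))
C=lambda u,v:(280+(u+.5)/3-.5,200+(v+.5)/3-.5)
for nm,p in(("lip",[(467,198),(532,172),(570,270),(505,297)]),("wall",[(588,158),(648,128),(678,225),(620,250)])):
    for q in p: w=onz("wrist",C(*q),.169,st);print(nm,w[:2].round(4),loc(w).round(4))
# pier front corner inner, top z .18
for q in((680,120),(733,283)): w=onz("wrist",C(*q),.18,st);print("pier",w[:2].round(4),loc(w).round(4))
# bar direction
a=onz("wrist",C(115,322),.163,st);b=onz("wrist",(316,50),.163,st);print("bar end/pivot", a[:2],b[:2],loc(a),np.degrees(np.arctan2(*(loc(a)-loc(b)))))
R=Ro.from_rotvec(st["tcp_rot"]).as_matrix();print("shift to knob units",R.T@(k+[0,0,.155]-st["eef_pos"])/.03)
```

```text
knob [ 0.4951918  -0.09479384  0.21      ] [-0.11675854 -0.0684384 ]
ang 0.42706211925937115 0.2285182749442487
lip [ 0.5591 -0.1632] [-0.0496 -0.1337]
lip [ 0.5762 -0.1642] [-0.0324 -0.1338]
lip [ 0.5755 -0.194 ] [-0.0318 -0.1637]
lip [ 0.5577 -0.1934] [-0.0495 -0.1639]
wall [ 0.5901 -0.1671] [-0.0184 -0.1361]
wall [ 0.6063 -0.1665] [-0.0023 -0.1347]
wall [ 0.6047 -0.195 ] [-0.0026 -0.1632]
wall [ 0.5889 -0.1947] [-0.0183 -0.1637]
pier [ 0.6112 -0.1624] [ 0.0024 -0.1304]
pier [ 0.6096 -0.2098] [ 0.0031 -0.1778]
bar end/pivot [ 0.46384255 -0.15686559] [0.54800844 0.00978906] [-0.14506647 -0.13195484] -155.97924887119925
shift to knob units [ 3.89777962 -0.08133879  0.15585278]
```

Request:
carry_out(
  steps=[
    {"rx": 0, "ry": 0, "rz": 0, "dx": 0.6, "dy": -0.08, "dz": 0.15, "grip": 85},
    {"rx": 0, "ry": 0, "rz": 0, "dx": 0.8, "dy": 0, "dz": 0, "grip": 85},
    {"rx": 0, "ry": 0, "rz": 0, "dx": 0.8, "dy": 0, "dz": 0, "grip": 80},
    {"rx": 0, "ry": 0, "rz": 0, "dx": 0.8, "dy": 0, "dz": 0, "grip": 70},
    {"rx": 0, "ry": 0, "rz": 0, "dx": 0.6, "dy": 0, "dz": 0, "grip": 60},
    {"rx": 0, "ry": 0, "rz": 0, "dx": 0.4, "dy": 0, "dz": 0, "grip": 60},
    {"rx": 0, "ry": 0, "rz": 0, "dx": 0, "dy": 0, "dz": 0, "grip": 50},
    {"rx": 0, "ry": 0, "rz": 0, "dx": 0, "dy": 0, "dz": 0, "grip": 40},
    {"rx": 0, "ry": 0, "rz": 0, "dx": 0, "dy": 0, "dz": 0, "grip": 24},
    {"rx": 0, "ry": 0, "rz": 0, "dx": 0, "dy": 0, "dz": 0, "grip": 24},
    {"rx": 0, "ry": 0, "rz": 0, "dx": 0, "dy": 0, "dz": 0, "grip": 24},
    {"rx": 0, "ry": 0, "rz": 0, "dx": 0, "dy": 0, "dz": 0, "grip": 24},
  ],
  force=30,
)

```text
t: 6.8
eef_pos: [0.4952, -0.0923, 0.364]
tcp_rot: [1.546, 0.948, -1.544]
ft_force: [0.6, -0.1, 4.4]
gripper_width: 0.0264
```

Run:
```python
from h import *
st=env.state(); print(st["t"],st["eef_pos"],st["gripper_width"],st["ft_force"],Ro.from_rotvec(st["tcp_rot"]).as_matrix().round(3).tolist())
```

```text
6.8 [ 0.49520899 -0.09230915  0.36399287] 0.026389855623656342 [ 0.55203614 -0.14207759  4.39069555] [[0.002, 0.892, -0.451], [-0.001, -0.451, -0.892], [-1.0, 0.002, -0.0]]
```

Request:
carry_out(
  steps=[
    {"rx": 0, "ry": 0, "rz": 0, "dx": 0, "dy": 0, "dz": 0, "grip": 45},
    {"rx": 0, "ry": 0, "rz": 0, "dx": 0.1, "dy": 0, "dz": 0.07, "grip": 45},
    {"rx": 0, "ry": 0, "rz": 0, "dx": 0.1, "dy": 0, "dz": 0, "grip": 40},
    {"rx": 0, "ry": 0, "rz": 0, "dx": 0, "dy": 0, "dz": 0, "grip": 24},
    {"rx": 0, "ry": 0, "rz": 0, "dx": 0, "dy": 0, "dz": 0, "grip": 24},
    {"rx": 0, "ry": 0, "rz": 0, "dx": 0, "dy": 0, "dz": 0, "grip": 24},
    {"rx": 0, "ry": 0, "rz": 0, "dx": 0, "dy": 0, "dz": 0, "grip": 24},
  ],
  force=30,
)

```text
t: 7.68
eef_pos: [0.4938, -0.0939, 0.3563]
tcp_rot: [1.545, 0.951, -1.546]
ft_force: [-0.6, 1.1, -2.9]
gripper_width: 0.0261
```

Run:
```python
from h import *
st=env.state(); print(st["t"],st["eef_pos"],st["gripper_width"],st["ft_force"])
s=np.load("loc.npy"); 
def l2w(x,y):c,n=np.cos(s[2]),np.sin(s[2]);return np.array([s[0]+c*x-n*y,s[1]+n*x+c*y])
def knob(th,la):
    a=.128+.1*np.cos(la)-.055*np.sin(la); z=.155+.1*np.sin(la)+.055*np.cos(la)
    return np.array([*l2w(-a*np.sin(th)-.025*np.cos(th),.128-a*np.cos(th)+.025*np.sin(th)),z])
print("end underside lift at 135mm for .25,.3:",[.135*np.sin(a)-.008*np.cos(a)+.008 for a in(.2,.25,.3)])
print(knob(.427,0),knob(.427,.3))
R=Ro.from_rotvec(st["tcp_rot"]).as_matrix()
print("lift .3 shift units",R.T@(knob(.427,.3)-knob(.427,0))/.03)
# closing path in tool-frame steps, with yaw following gate
ths=np.linspace(.427,.0,18)
for a,b in zip(ths[:-1],ths[1:]):
    d=knob(b,.3)-knob(a,.3); ya=a; 
    Ra=R@Ro.from_rotvec([ (ya-.427)*1,0,0]).as_matrix()
    print((Ra.T@d/.03).round(3),end=" ")
```

```text
7.675 [ 0.49377673 -0.09387748  0.35632221] 0.02614741321509123 [-0.60087439  1.07907173 -2.94133125]
end underside lift at 135mm for .25,.3: [np.float64(0.026979827034603332), np.float64(0.03364823512567544), np.float64(0.040252535986276)]
[ 0.49473549 -0.09550904  0.21      ] [ 0.50421933 -0.07708695  0.23709553]
lift .3 shift units [-0.90303494  0.00391028 -0.69084957]
[-0.     0.174  0.02 ] [-0.     0.174  0.02 ] [-0.     0.174  0.02 ] [-0.     0.174  0.02 ] [-0.     0.174  0.02 ] [-0.     0.174  0.02 ] [-0.     0.174  0.02 ] [-0.     0.174  0.02 ] [-0.     0.174  0.02 ] [-0.     0.174  0.02 ] [-0.     0.174  0.02 ] [-0.     0.174  0.02 ] [-0.     0.174  0.02 ] [-0.     0.174  0.02 ] [-0.     0.174  0.02 ] [-0.     0.174  0.02 ] [-0.     0.174  0.02 ]
```

Request:
carry_out(
  steps=[
    {"rx": 0, "ry": 0, "rz": 0, "dx": -0.12, "dy": 0, "dz": -0.08, "grip": 24},
    {"rx": 0, "ry": 0, "rz": 0, "dx": -0.12, "dy": 0, "dz": -0.08, "grip": 24},
    {"rx": 0, "ry": 0, "rz": 0, "dx": -0.12, "dy": 0, "dz": -0.08, "grip": 24},
    {"rx": 0, "ry": 0, "rz": 0, "dx": -0.12, "dy": 0, "dz": -0.08, "grip": 24},
    {"rx": 0, "ry": 0, "rz": 0, "dx": -0.11, "dy": 0, "dz": -0.09, "grip": 24},
    {"rx": 0, "ry": 0, "rz": 0, "dx": -0.11, "dy": 0, "dz": -0.09, "grip": 24},
    {"rx": 0, "ry": 0, "rz": 0, "dx": -0.1, "dy": 0, "dz": -0.09, "grip": 24},
    {"rx": 0, "ry": 0, "rz": 0, "dx": -0.1, "dy": 0, "dz": -0.09, "grip": 24},
    {"rx": 0, "ry": 0, "rz": 0, "dx": 0, "dy": 0, "dz": 0, "grip": 24},
  ],
)

```text
t: 8.8
eef_pos: [0.5033, -0.0757, 0.384]
tcp_rot: [1.546, 0.95, -1.544]
ft_force: [-0.2, 0.5, -3.0]
gripper_width: 0.0263
```

Run:
```python
from h import *
st=env.state(); print(st["t"],st["eef_pos"],st["gripper_width"],st["ft_force"])
a=env.snapshot("scene")[180:330,290:430]; cv2.imwrite("pics/s2.png",cv2.resize(a,None,fx=4,fy=4,interpolation=2)[:,:,::-1])
```

```text
8.8 [ 0.50329427 -0.07566161  0.38399931] 0.026295879242409902 [-0.21579392  0.45559674 -2.97482027]
```

View pics/s2.png

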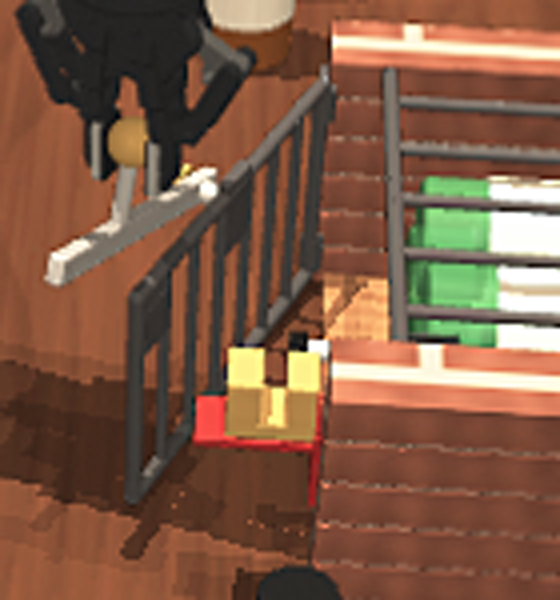

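The bar is lifted, tilted up with the knob held at crop (128,140), and the gate still stands open. I'll swing the gate in.

Request:
carry_out(
  steps=[
    {"rx": -0.29, "ry": 0, "rz": 0, "dx": 0, "dy": 0.174, "dz": 0.02, "grip": 24},
    {"rx": -0.29, "ry": 0, "rz": 0, "dx": 0, "dy": 0.174, "dz": 0.02, "grip": 24},
    {"rx": -0.29, "ry": 0, "rz": 0, "dx": 0, "dy": 0.174, "dz": 0.02, "grip": 24},
    {"rx": -0.29, "ry": 0, "rz": 0, "dx": 0, "dy": 0.174, "dz": 0.02, "grip": 24},
    {"rx": -0.29, "ry": 0, "rz": 0, "dx": 0, "dy": 0.174, "dz": 0.02, "grip": 24},
    {"rx": -0.29, "ry": 0, "rz": 0, "dx": 0, "dy": 0.174, "dz": 0.02, "grip": 24},
    {"rx": -0.29, "ry": 0, "rz": 0, "dx": 0, "dy": 0.174, "dz": 0.02, "grip": 24},
    {"rx": -0.29, "ry": 0, "rz": 0, "dx": 0, "dy": 0.174, "dz": 0.02, "grip": 24},
    {"rx": -0.29, "ry": 0, "rz": 0, "dx": 0, "dy": 0.174, "dz": 0.02, "grip": 24},
    {"rx": -0.29, "ry": 0, "rz": 0, "dx": 0, "dy": 0.174, "dz": 0.02, "grip": 24},
    {"rx": -0.29, "ry": 0, "rz": 0, "dx": 0, "dy": 0.174, "dz": 0.02, "grip": 24},
    {"rx": -0.29, "ry": 0, "rz": 0, "dx": 0, "dy": 0.174, "dz": 0.02, "grip": 24},
    {"rx": -0.29, "ry": 0, "rz": 0, "dx": 0, "dy": 0.174, "dz": 0.02, "grip": 24},
    {"rx": -0.29, "ry": 0, "rz": 0, "dx": 0, "dy": 0.174, "dz": 0.02, "grip": 24},
    {"rx": 0, "ry": 0, "rz": 0, "dx": 0, "dy": 0, "dz": 0, "grip": 24},
    {"rx": 0, "ry": 0, "rz": 0, "dx": 0, "dy": 0, "dz": 0, "grip": 24},
  ],
)

```text
t: 10.85
eef_pos: [0.57, -0.1055, 0.3837]
tcp_rot: [1.293, 1.153, -1.293]
ft_force: [0.5, 1.2, -5.1]
gripper_width: 0.0263
```

```bash
cat >> h.py <<'E'
s=np.load("loc.npy")
def l2w(x,y):c,n=np.cos(s[2]),np.sin(s[2]);return np.array([s[0]+c*x-n*y,s[1]+n*x+c*y])
def w2l(p): d=np.array(p[:2])-s[:2];c,n=np.cos(s[2]),np.sin(s[2]);return np.array([c*d[0]+n*d[1],-n*d[0]+c*d[1]])
def gate(st):
    """gate and latch angle from grasp point, and bar_end local x; ft in locker frame"""
    R=Ro.from_rotvec(st["tcp_rot"]).as_matrix(); g=st["eef_pos"]+R[:,0]*.155
    v=w2l(g)-[0,.128]; th=np.arctan2(-v[0],-v[1])-np.arctan2(.025,np.sqrt(v@v-.025**2)); a=np.sqrt(v@v-.025**2)
    c,n=np.cos(s[2]),np.sin(s[2]);f=st["ft_force"]
    yaw=np.arctan2(R[1,1],R[0,1])
    print("t",st["t"],"gate",th.round(4),"toolyaw_gate",-(yaw-s[2]).round(4),"along",a.round(4),"z",g[2].round(4),"barend x",(-.278*np.sin(th)-.025*np.cos(th)).round(4),"F loc",(c*f[0]+n*f[1]).round(2),(-n*f[0]+c*f[1]).round(2),f[2].round(2),"w",st["gripper_width"])
    return th
E
python3 - <<'E'
from h import *
gate(env.state())
E
```

```text
t 10.85 gate 0.0802 toolyaw_gate 0.0658 along 0.2062 z 0.2287 barend x -0.0472 F loc 0.41 1.25 -5.13 w 0.02633588323566998
```

Request:
carry_out(
  steps=[
    {"rx": -0.2, "ry": 0, "rz": 0, "dx": 0, "dy": 0.11, "dz": 0.01, "grip": 24},
    {"rx": -0.2, "ry": 0, "rz": 0, "dx": 0, "dy": 0.11, "dz": 0.01, "grip": 24},
    {"rx": -0.2, "ry": 0, "rz": 0, "dx": 0, "dy": 0.11, "dz": 0.01, "grip": 24},
    {"rx": -0.2, "ry": 0, "rz": 0, "dx": 0, "dy": 0.11, "dz": 0.01, "grip": 24},
    {"rx": -0.1, "ry": 0, "rz": 0, "dx": 0, "dy": 0.11, "dz": 0.01, "grip": 24},
    {"rx": 0, "ry": 0, "rz": 0, "dx": 0, "dy": 0, "dz": 0, "grip": 24},
    {"rx": 0, "ry": 0, "rz": 0, "dx": 0, "dy": 0, "dz": 0, "grip": 24},
  ],
)

```text
t: 11.72
eef_pos: [0.5862, -0.1086, 0.3836]
tcp_rot: [1.234, 1.193, -1.236]
ft_force: [-4.8, -0.2, -4.3]
gripper_width: 0.026
```

Run:
```python
from h import *
gate(env.state())
a=env.snapshot("wrist"); b=env.snapshot("scene")[180:330,310:430]; b=cv2.resize(b,None,fx=3.2,fy=3.2,interpolation=2)
c=cv2.resize(a[160:480,250:640],None,fx=1.05,fy=1.5)[:480]; print(b.shape,c.shape)
cv2.imwrite("pics/c1.png",np.hstack([b,c])[:,:,::-1])
```

```text
t 11.725 gate 0.0018 toolyaw_gate -0.0136 along 0.206 z 0.2286 barend x -0.0255 F loc -4.8 -0.41 -4.26 w 0.026008856211877842
(480, 384, 3) (480, 410, 3)
```

View pics/c1.png

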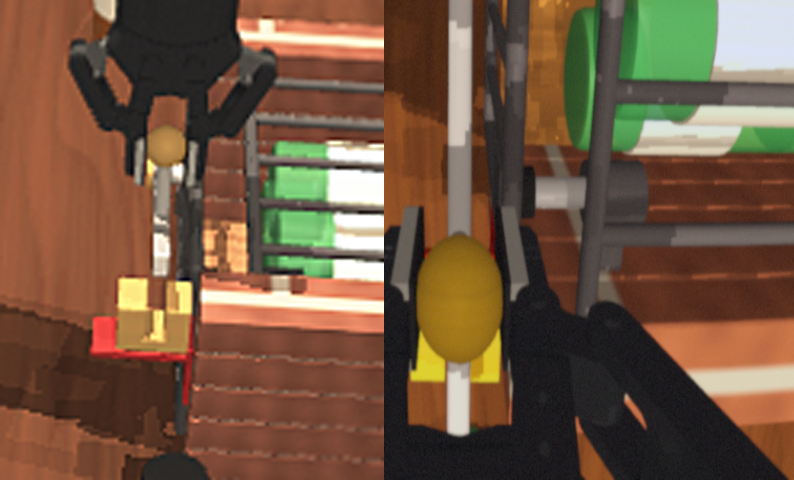

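Request:
carry_out(
  steps=[
    {"rx": 0, "ry": 0, "rz": 0, "dx": 0.1, "dy": 0, "dz": 0.09, "grip": 24},
    {"rx": 0, "ry": 0, "rz": 0, "dx": 0.1, "dy": 0, "dz": 0.09, "grip": 24},
    {"rx": 0, "ry": 0, "rz": 0, "dx": 0.1, "dy": 0, "dz": 0.09, "grip": 24},
    {"rx": 0, "ry": 0, "rz": 0, "dx": 0.06, "dy": 0, "dz": 0.04, "grip": 24},
    {"rx": 0, "ry": 0, "rz": 0, "dx": 0, "dy": 0, "dz": 0, "grip": 24},
  ],
  force=20,
)

```text
t: 12.45
eef_pos: [0.5859, -0.1181, 0.3733]
tcp_rot: [1.234, 1.193, -1.236]
ft_force: [-6.4, 0.7, -0.9]
gripper_width: 0.0262
```

Request:
carry_out(
  steps=[
    {"rx": 0, "ry": 0, "rz": 0, "dx": 0.05, "dy": 0, "dz": 0.035, "grip": 24},
    {"rx": 0, "ry": 0, "rz": 0, "dx": 0, "dy": 0, "dz": 0, "grip": 24},
  ],
)

```text
t: 12.7
eef_pos: [0.5858, -0.1191, 0.3719]
tcp_rot: [1.234, 1.193, -1.236]
ft_force: [-7.2, -0.4, -1.5]
gripper_width: 0.0262
```

Run:
```python
from h import *
gate(env.state())
```

```text
t 12.7 gate 0.001 toolyaw_gate -0.0135 along 0.2165 z 0.2169 barend x -0.0253 F loc -7.18 -0.72 -1.46 w 0.026189428786116888
```

Request:
carry_out(
  steps=[
    {"rx": 0, "ry": 0, "rz": 0, "dx": 0.04, "dy": 0, "dz": 0.03, "grip": 24},
    {"rx": 0, "ry": 0, "rz": 0, "dx": 0, "dy": 0, "dz": 0, "grip": 24},
  ],
)

```text
t: 12.95
eef_pos: [0.5858, -0.12, 0.3708]
tcp_rot: [1.234, 1.193, -1.236]
ft_force: [-6.6, 0.4, -0.7]
gripper_width: 0.0263
```

Request:
carry_out(
  steps=[
    {"rx": 0, "ry": 0, "rz": 0, "dx": 0.04, "dy": 0, "dz": 0.03, "grip": 24},
    {"rx": 0, "ry": 0, "rz": 0, "dx": 0, "dy": 0, "dz": 0, "grip": 24},
  ],
)

```text
t: 13.2
eef_pos: [0.5858, -0.1209, 0.3697]
tcp_rot: [1.234, 1.193, -1.236]
ft_force: [-5.7, -0.6, -1.1]
gripper_width: 0.0262
```

Run:
```python
from h import *
gate(env.state())
```

```text
t 13.2 gate 0.0007 toolyaw_gate -0.0135 along 0.2182 z 0.2147 barend x -0.0252 F loc -5.67 -0.92 -1.06 w 0.026229617939104118
```

Request:
carry_out(
  steps=[
    {"rx": 0, "ry": 0, "rz": 0, "dx": 0.06, "dy": 0, "dz": 0.04, "grip": 24},
    {"rx": 0, "ry": 0, "rz": 0, "dx": 0, "dy": 0, "dz": 0, "grip": 24},
  ],
)

```text
t: 13.45
eef_pos: [0.5858, -0.1221, 0.368]
tcp_rot: [1.234, 1.193, -1.236]
ft_force: [-6.9, 0.4, -1.1]
gripper_width: 0.0262
```

Request:
carry_out(
  steps=[
    {"rx": 0, "ry": 0, "rz": 0, "dx": 0.06, "dy": 0, "dz": 0.04, "grip": 24},
    {"rx": 0, "ry": 0, "rz": 0, "dx": 0, "dy": 0, "dz": 0, "grip": 24},
  ],
)

```text
t: 13.7
eef_pos: [0.5858, -0.1233, 0.3662]
tcp_rot: [1.234, 1.193, -1.236]
ft_force: [-6.6, -0.4, -1.3]
gripper_width: 0.0261
```

Run:
```python
from h import *
gate(env.state())
a=env.snapshot("scene")[220:320,330:410];b=env.snapshot("side")[200:300,340:420]
cv2.imwrite("pics/c2.png",np.hstack([cv2.resize(i,None,fx=4.9,fy=4.9,interpolation=2) for i in(a,b)])[:,:,::-1])
```

```text
t 13.7 gate -0.0 toolyaw_gate -0.0137 along 0.2207 z 0.2112 barend x -0.025 F loc -6.61 -0.72 -1.3 w 0.026110248579488723
```

View pics/c2.png

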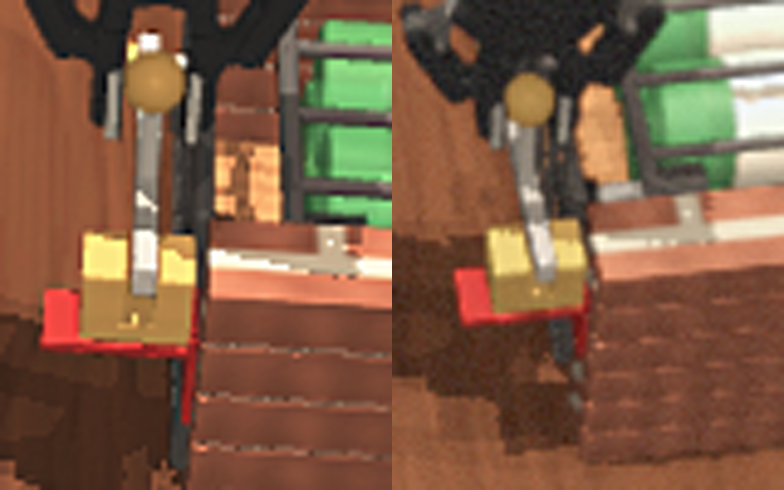

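The bar's end now sits between the strike's lip and wall in both views, part-way down, so it is entering the notch. I'll keep lowering gently.

Request:
carry_out(
  steps=[
    {"rx": 0, "ry": 0, "rz": 0, "dx": 0.07, "dy": 0, "dz": 0.04, "grip": 24},
    {"rx": 0, "ry": 0, "rz": 0, "dx": 0.05, "dy": 0, "dz": 0.03, "grip": 24},
    {"rx": 0, "ry": 0, "rz": 0, "dx": 0, "dy": 0, "dz": 0, "grip": 24},
  ],
)

```text
t: 14.18
eef_pos: [0.5857, -0.1255, 0.3628]
tcp_rot: [1.234, 1.192, -1.236]
ft_force: [-6.5, -1.5, -0.9]
gripper_width: 0.0263
```

Request:
carry_out(
  steps=[
    {"rx": 0, "ry": 0, "rz": 0, "dx": 0.06, "dy": 0, "dz": 0.04, "grip": 24},
    {"rx": 0, "ry": 0, "rz": 0, "dx": 0.06, "dy": 0, "dz": 0.04, "grip": 24},
    {"rx": 0, "ry": 0, "rz": 0, "dx": 0, "dy": 0, "dz": 0, "grip": 24},
  ],
)

```text
t: 14.55
eef_pos: [0.5856, -0.1278, 0.3589]
tcp_rot: [1.234, 1.193, -1.235]
ft_force: [-5.2, 0.6, -1.4]
gripper_width: 0.0263
```

Request:
carry_out(
  steps=[
    {"rx": 0, "ry": 0, "rz": 0, "dx": 0.05, "dy": 0, "dz": 0.03, "grip": 24},
    {"rx": 0, "ry": 0, "rz": 0, "dx": 0, "dy": 0, "dz": 0, "grip": 24},
  ],
)

```text
t: 14.8
eef_pos: [0.5856, -0.1286, 0.3575]
tcp_rot: [1.234, 1.193, -1.235]
ft_force: [-6.0, 0.0, -0.5]
gripper_width: 0.0263
```

Run:
```python
from h import *
gate(env.state())
```

```text
t 14.8 gate -0.0005 toolyaw_gate -0.0137 along 0.2259 z 0.2025 barend x -0.0249 F loc -6.01 -0.26 -0.52 w 0.026295209148580842
```

Request:
carry_out(
  steps=[
    {"rx": 0, "ry": 0, "rz": 0, "dx": 0.03, "dy": 0, "dz": 0.02, "grip": 24},
    {"rx": 0, "ry": 0, "rz": 0, "dx": 0, "dy": 0, "dz": 0, "grip": 24},
    {"rx": 0, "ry": 0, "rz": 0, "dx": 0, "dy": 0, "dz": 0, "grip": 28},
    {"rx": 0, "ry": 0, "rz": 0, "dx": 0, "dy": 0, "dz": 0, "grip": 31},
    {"rx": 0, "ry": 0, "rz": 0, "dx": 0, "dy": 0, "dz": 0, "grip": 35},
    {"rx": 0, "ry": 0, "rz": 0, "dx": 0, "dy": 0, "dz": 0, "grip": 45},
    {"rx": 0, "ry": 0, "rz": 0, "dx": 0, "dy": 0, "dz": 0, "grip": 45},
    {"rx": 0, "ry": 0, "rz": 0, "dx": 0, "dy": 0, "dz": 0, "grip": 45},
  ],
)

```text
t: 15.8
eef_pos: [0.5858, -0.129, 0.3562]
tcp_rot: [1.236, 1.191, -1.235]
ft_force: [0.9, 1.3, -0.0]
gripper_width: 0.0452
```

Run:
```python
from h import *
gate(env.state())
```

```text
t 15.8 gate -0.0025 toolyaw_gate -0.0129 along 0.2262 z 0.2012 barend x -0.0243 F loc 0.84 1.3 -0.0 w 0.045234526919496
```

Forces are zero, so the knob is free. I'll rise straight up and check.

Request:
carry_out(
  steps=[
    {"rx": 0, "ry": 0, "rz": 0, "dx": -0.3, "dy": 0, "dz": 0, "grip": 45},
    {"rx": 0, "ry": 0, "rz": 0, "dx": -0.6, "dy": 0, "dz": 0, "grip": 45},
    {"rx": 0, "ry": 0, "rz": 0, "dx": -0.8, "dy": 0, "dz": 0, "grip": 45},
    {"rx": 0, "ry": 0, "rz": 0, "dx": -0.8, "dy": 0, "dz": 0, "grip": 45},
    {"rx": 0, "ry": 0, "rz": 0, "dx": -0.8, "dy": 0, "dz": 0, "grip": 45},
    {"rx": 0, "ry": 0, "rz": 0, "dx": -0.8, "dy": 0, "dz": 0, "grip": 45},
    {"rx": 0, "ry": 0, "rz": 0, "dx": 0, "dy": 0, "dz": 0, "grip": 45},
    {"rx": 0, "ry": 0, "rz": 0, "dx": 0, "dy": 0, "dz": 0, "grip": 45},
    {"rx": 0, "ry": 0, "rz": 0, "dx": 0, "dy": 0, "dz": 0, "grip": 45},
    {"rx": 0, "ry": 0, "rz": 0, "dx": 0, "dy": 0, "dz": 0, "grip": 45},
  ],
)

```text
t: 17.05
eef_pos: [0.5855, -0.1289, 0.4776]
tcp_rot: [1.235, 1.194, -1.236]
ft_force: [-0.3, -0.6, 0.5]
gripper_width: 0.045
```

Run:
```python
from h import *
gate(env.state())
A=env.snapshot("scene");B=env.snapshot("side")
a=A[210:310,330:410];b=B[190:290,340:420]
cv2.imwrite("pics/c3.png",np.hstack([cv2.resize(i,None,fx=4.9,fy=4.9,interpolation=2) for i in(a,b)])[:,:,::-1])
for th in(0,.005,-.005):
    k=[*l2w(-.228*np.sin(th)-.025*np.cos(th),.128-.228*np.cos(th)+.025*np.sin(th)),.21]
    p,q=proj("scene",k)[0],proj("side",k)[0]; print(th,((p-[330,210])*4.9).round(),((q-[340,190])*4.9+[392,0]).round())
```

```text
t 17.05 gate 0.0008 toolyaw_gate -0.0129 along 0.2261 z 0.3226 barend x -0.0252 F loc -0.26 -0.64 0.45 w 0.044950287428385874
0 [152. 160.] [527. 171.]
0.005 [149. 159.] [525. 171.]
-0.005 [155. 160.] [530. 171.]
```

View pics/c3.png

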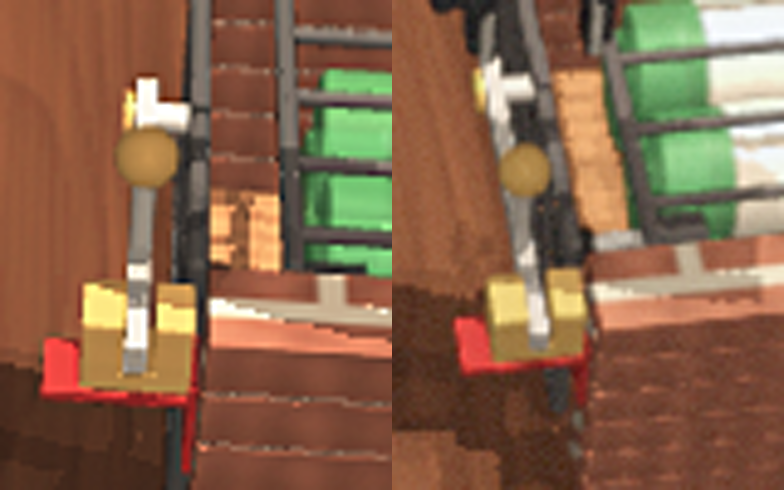

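The bar lies deep in the notch, touching the front lip. The knob is at (148,157) and (525,170) in the two crops, within 2 px of where it should be with the bar fully down. The gripper is clear, so I'll hand in.

```bash
python3 -c "
from station import env
print(env.hand_in())"
```

```text
the job is handed in; nothing more can be done
None
```

The gate is shut and latched, and I handed the job in at about 17 s of the 67 s allowed.

- **What I did:** I gripped the brass knob, regripping about 7 mm lower because the first grip sat too high. I then lifted the bar about 0.3 rad, swung the gate in against the buffer until it pushed back with about 5 N, and lowered the bar in small steps. It went into the notch on the first try, with the readings during lowering never above about 7 N in total. Then I opened the fingers and rose straight up.
- **Last checks:** After release, the two camera views show the bar deep in the notch with the gate at about 0.005 rad. The knob is within 2 px of where it should be with the bar fully down. The wrist force was about zero and the gripper was roughly 12 cm above the knob. I moved nothing else on the table on purpose and felt no unexpected contact.
- **Disagreements:**
  - My first knob height from the cameras was 5 mm too high, so I used the given 210 mm.
  - The locker's front position differed by about 2.5 mm between cameras, which did not affect the latching.
  - My first move calls were refused because some keys were missing, which cost no robot time.

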